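# Load a cell into the test slide and index it at the detent

### The arm

A 6-joint arm with a two-finger parallel gripper is mounted at the origin on the work surface; the furniture and walls round the work are solid. World frame = base frame: x ahead of the robot, y to its left, z up, the work surface at z = 0. Lengths are in m, angles in rad, forces in N, time in s.
With the tool pointing down it reaches from about 0.35 to 0.925 m from the base axis. Payload 6.4 kg.
Tool frame: the origin (TCP) lies between the finger pads; the fingertips stand nose_length ahead of it and the grasp point (between the pads) lies 3 mm ahead of it (nose_length is the distance from the TCP to the fingertips, in m); z points along the fingers, x is the direction in which the jaws open and shut, and the axes are right-handed (so a half turn about z gives the same grasp; the last joint's range is limited). The gripper opens to 94 mm and grips with 3 to 60 N. Pads are 16 mm wide; open, the fingers measure 119 mm over their backs; the gripper's body (75 mm by 177 mm) begins 78 mm behind the grasp point.
Start: joints at [-1.32, 0.245, 1.558, -0, 1.339, -0.174], TCP at [0.268, -0.592, 0.227] pointing down, gripper open.
Joint ranges: [-3.13, 3.13], [-1.02, 2.26], [0.13, 2.54], [-0.95, 4.09], [0.21, 2.88], [-2.74, 2.74]. Speed limits (rad/s): [2.57, 2.57, 3.14, 3.14, 3.14, 3.14].

### API

Orientations are given as a rotation vector (axis times angle).
In Python, from rig import movep, move_l, movej, set_gripper, sleep, ik, read_camera, MotionError, job_done, get_time, get_joints, get_qvel, get_joint_efforts, get_position, get_orientation, get_ft_force, get_ft_torque, get_width, nose_length gives the robot as it stands. Calls block until the motion is done:
- movep(position, orientation): joint-space move of the TCP to a pose.
- move_l(position, rot=None, velocity=0.15, f_stop=None): straight line of the TCP; rot=None keeps the orientation; velocity is the mean speed in m/s. With f_stop (N) it stops when the force on the tool has changed by that much, and returns True; else False.
- movej(angles): joint-space move.
- set_gripper(opening, force=None): finger opening in m; force is the grip in N (None keeps the last); returns when the fingers have stopped.
- sleep(seconds).
- ik(position, orientation): joint angles nearest the present ones, or None.
- read_camera(name): name is "scene" or "top" or "wrist"; returns a dict with "frame" (384x512x3 uint8, blue, green, red), "depth" (384x512 float32, m along the optical axis (not along the pixel's ray), 0 where there is no reading), "mtx" (3x3 intrinsics, pixels), "R" (3x3) and "t" (3): a world point X has camera coordinates R X + t; the wrist camera has in their place "mount" (4x4, takes a point from camera to tool coordinates, whose origin is the TCP and whose axes are the tool frame's). Camera axes: x right, y down, z forward; pixel columns grow to the right and rows downward; lengths in m; the calibration is good to about 2 mm. A picture is of the moment at which its call begins: read the wrist's pose just before it.
A pose or a line that the arm cannot do raises MotionError and nothing moves.
- job_done(): hands the job in, once; it reports no verdict.
Readings, each from a call of its own:
- get_time(): time.
- get_joints(): joint angles.
- get_qvel(): joint speeds.
- get_joint_efforts(): joint torques, N m.
- get_position(): TCP position.
- get_orientation(): TCP orientation.
- get_ft_force(): force on the tool from outside, world axes, zero at the start.
- get_ft_torque(): the same for the moment, N m.
- get_width(): finger opening in m.
Only numpy, scipy, OpenCV 4.12 (cv2) and the standard library are available. Lean on these libraries where they do the work, as an engineer would, in place of code of your own. Each camera call takes 0.05 s, during which the arm holds its last target.

### The job

Lay the flat battery cell in the matching pocket of the test slide's carriage, all the way down, and let go of it. Then take the carriage's upright handle and slide the carriage away from you along its rail until its sprung ball clicks into the notch of the index block; do not force it on past the notch. Finish still gripping the handle, holding the carriage at the notch, with the cell in its pocket and the other things on the desk left where they were.

Things in the scene. Friction and masses are not known exactly. Their poses are not given: they have to be found in the camera images.
- cell_centre (a point): Centre (half-way up) of the loose grey flat battery cell, a plain block 50 mm along its x, 34 mm along its y and 10 mm thick (z up), about 32 g, with 3 mm contact tabs on its +x end. It lies flat on the desk near the robot, in front of the slide. Pick it across the 34 mm width. Either end may point left in the pocket.
- fixture: The test slide's base, bolted down: aluminium plate 250 mm along x, from 42 mm right to 62 mm left of its origin in y, top at 12 mm, rail along y = 0 up to 20 mm. Origin on the desk. x is the way the carriage must go (away from the robot), y left, z up. To its right, in room metres: a monitor, edge-on (x > 0.37, y 0-0.06, up to z 0.48; go round in front of it), its cable (x 0.52-0.56, y < 0.21).
- carriage (a joint): Travel of the carriage in m: 0 at the near end stop, 0.11 at the far one, growing away from the robot (+x of the fixture). It starts within 20 mm of the near stop; the notch lies 65 to 95 mm from it, at a different place each time. The slide drags with about 1 N. The carriage is 126 mm long and 68 mm wide, its plate's top 25 mm above the desk.
- pocket (a point): Centre of the floor of the carriage's pocket, 29 mm above the desk; axes as the fixture's. Pocket 38 mm along x and 57 mm along y, so the cell lies square across the rail (2 mm or more of play round it); walls 7 to 8 mm high with lips flared outward. The middle 39 mm of each long side is open for the fingers, down to 4 mm below the floor. The seated cell's centre is 5 mm above this point.
- handle_grip (a point): Point to grip inside the carriage's upright black handle, 54 mm above the desk, 10 mm below the handle's top. The handle is a block 16 mm along x (the rail), 24 mm along y, rising from the carriage's plate (25 mm) to 64 mm, 85 mm nearer to the robot than the pocket's centre. Axes as the fixture's. The cell's top, once in the pocket, is at 39 mm.
- carriage_mark (a point): The centre of the sprung ball (10 mm in diameter) that sticks out of the carriage's left side (+y), level with the carriage's index line; 19 mm above the desk, given at the ball's rest position. Axes as the fixture's.
- notch (a point): Where the ball's centre sits in the notch of the index block (steel bar 40 mm long, top 24 mm above the desk, clamped along the base's left side). Axes as the fixture's. Ridges stand either side, crests 5.5 mm before and 6.8 mm beyond. The near one takes 6 to 8 N, felt from 11 mm before; then the ball drops in and pulls to the middle. The far one is higher: over 15 N.
Things that resemble listed ones, but are neither listed nor needed, are in the scene too. There is more than one size of the part that bears cell_centre; the job needs the larger.

How it is judged:
On the way, in this order (a step that is already met when the one before it is completed fails the run):
1. the cell lies fully down in the pocket, let go, the carriage still short of the notch (horizontal distance between cell_centre and pocket below 0.006 m and z of cell_centre in the frame of pocket below 0.0075 m and angle between the x axis of cell_centre and the y axis of pocket, either way round below 0.15 rad and contact force between the fingers and cell below 0.1 N and x of carriage_mark in the frame of notch below -0.02 m), for 0.2 s.
2. the carriage is brought to the notch by its handle (x of carriage_mark in the frame of notch between -0.002 and 0.002 m and contact force between the fingers and handle above 2 N), for 0.2 s.
At the end, for the whole second after the job is handed in: The gripper still grips the handle (more than 2 N), the carriage's ball is within 2 mm of the notch, and the cell lies flat in the pocket: centre within 6 mm of the pocket's in plan, no more than 2.5 mm above its seated height, its long side square across the rail within 0.15 rad (all of step 2 and horizontal distance between cell_centre and pocket below 0.006 m and z of cell_centre in the frame of pocket between 0.002 and 0.0075 m and angle between the x axis of cell_centre and the y axis of pocket, either way round below 0.15 rad); the arm keeps its last pose, push and grip.
It fails at once if the carriage is forced past the notch (x of carriage_mark in the frame of notch above 0.006 m).
It fails at once if the clutter on the desk is disturbed (distance of any of reel, meter, driver, flux, tape, clip, tray, module from where it was at the start of the episode above 0.03 m).
It also fails if it takes over 61 s, if anything falls off the work surface, if the arm or the gripper's body presses on something with over 40 N, if the wrist force passes 120 N, or if a joint passes its speed limit or range.

## Working session

There is one attempt and no reset: what is moved stays moved. The work goes in short steps, each a Python script; the robot and the scene stay as the last script left them, time stands still between calls to the robot, and variables do not carry over. Pictures are saved under pics/ and viewed, and the job is handed in when it is done.

```bash
ls; mkdir -p pics
python3 - <<'E'
from rig import *
import cv2,numpy as np
print(get_time(),nose_length if not callable(nose_length) else nose_length(),get_orientation(),get_position())
for n in ("scene","top","wrist"):
    c=read_camera(n); cv2.imwrite(f"pics/{n}0.png",c["frame"]); np.savez(f"{n}0.npz",**c)
    print(n,c["mtx"].tolist(),c.get("R"),c.get("t"),c.get("mount"))
E
```

```text
pics
0.0 0.022 [-2.63873556e+00  1.70251217e+00  2.21683340e-03] [ 0.26773991 -0.59168094  0.22638078]
scene [[353.8040308583754, 0.0, 262.9812319491128], [0.0, 353.8040308583754, 192.9414704651442], [0.0, 0.0, 1.0]] [[-0.93198159  0.36243118  0.00734624]
 [ 0.15323979  0.41225547 -0.89808852]
 [-0.32852381 -0.83587623 -0.43975338]] [ 0.30529208 -0.1314081   1.23806121] None
top [[449.24803219675147, 0.0, 255.0649734445403], [0.0, 449.24803219675147, 190.4464939604027], [0.0, 0.0, 1.0]] [[-0.02802088 -0.99960472  0.00228949]
 [-0.99316606  0.02758065 -0.11340406]
 [ 0.11329609 -0.00545153 -0.99354631]] [0.29747143 0.43952053 0.86599034] None
wrist [[317.623670816033, 0.0, 255.65287173496014], [0.0, 317.623670816033, 193.26330334333315], [0.0, 0.0, 1.0]] None None [[ 9.99999541e-01  5.58460207e-04  7.78246058e-04  3.15203090e-04]
 [-7.36625537e-04  9.67698060e-01  2.52110934e-01 -7.33781431e-02]
 [-6.12313275e-04 -2.52111391e-01  9.67698027e-01 -1.57520865e-01]
 [ 0.00000000e+00  0.00000000e+00  0.00000000e+00  1.00000000e+00]]
```

View pics/scene0.png

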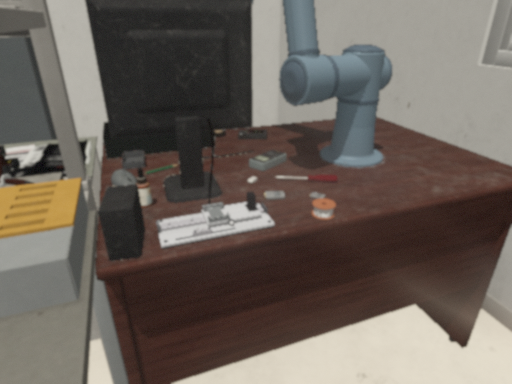

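View pics/top0.png

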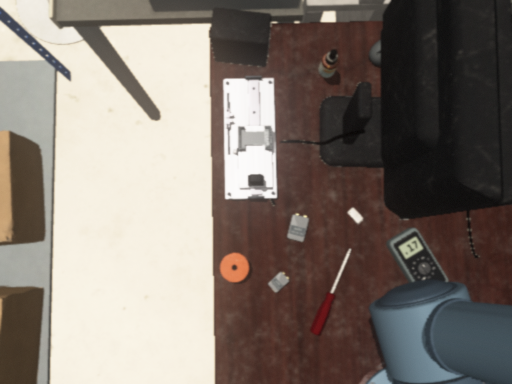

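View pics/wrist0.png

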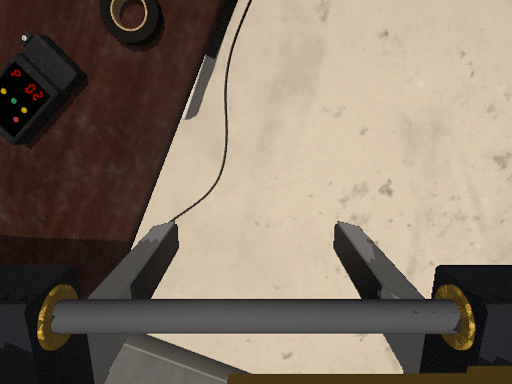

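The top view shows two grey cells, a larger one at (298,228) and a smaller one at (279,282). There is also a white block at (355,215). The slide runs from (250,80) to (250,198), with its handle at (256,181) and pocket at (256,139). I choose the larger cell and will check it in a crop.

```bash
cat > h.py <<'E'
import numpy as np,cv2
def load(f): return dict(np.load(f))
def ray(c,u,v,z):
    K,R,t=c["mtx"],c["R"],c["t"]; o=-R.T@t
    d=R.T@np.linalg.inv(K)@np.array([u,v,1.]); return o+d*(z-o[2])/d[2]
def dep(c,u,v):
    d=c["depth"][int(v),int(u)]; return c["R"].T@(d*np.linalg.inv(c["mtx"])@np.array([u,v,1.])-c["t"])
E
python3 - <<'E'
from h import *
c=load("top0.npz"); f=c["frame"]
for n,p,z in (("cell",(298,228),.01),("small",(279,282),.008),("white",(355,215),.01),("handle",(256,181),.064),("pocket",(256,139),.029),("basetop",(249,79),.012),("basebot",(249,199),.012)):
    print(n,ray(c,*p,z).round(3),dep(c,*p).round(3))
a=cv2.resize(f[65:205,215:285],None,fx=4,fy=4,interpolation=cv2.INTER_CUBIC)
b=cv2.resize(f[195:300,260:370],None,fx=4,fy=4,interpolation=cv2.INTER_CUBIC)
im=np.zeros((560,730,3),np.uint8); im[:a.shape[0],:280]=a; im[:b.shape[0],285:285+b.shape[1]]=b
cv2.imwrite("pics/crop0.png",im)
E
```

```text
cell [0.371 0.201 0.01 ] [0.371 0.202 0.012]
small [0.266 0.243 0.008] [0.266 0.243 0.007]
white [0.394 0.086 0.01 ] [0.394 0.087 0.012]
handle [0.461 0.283 0.064] [0.461 0.283 0.063]
pocket [0.551 0.28  0.029] [0.551 0.28  0.028]
basetop [0.681 0.291 0.012] [0.68  0.291 0.015]
basebot [0.432 0.298 0.012] [ 0.433  0.298 -0.001]
```

View pics/crop0.png

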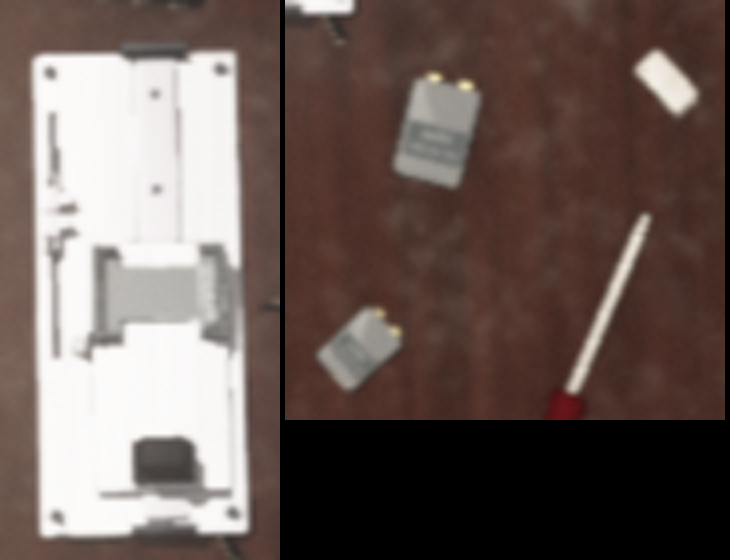

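The crop confirms that the larger cell is the one at (298,228), at about (0.371, 0.201) and roughly 50 mm long. The other is clearly smaller. To plan the way round the monitor I need the arm's kinematics.

Run:
```python
from rig import *
import numpy as np
from scipy.spatial.transform import Rotation as Ro
from scipy.optimize import least_squares
def down(yaw): return (Ro.from_euler('z',yaw)*Ro.from_euler('x',np.pi)).as_rotvec()  # tool x at yaw
D=[]
R0=Ro.from_rotvec(get_orientation()); print(R0.as_matrix().round(3).tolist())
for r in (.3,.33,.36,.45,.55,.65,.8):
  for z in (.05,.2,.35,.5,.6):
    p=[r*np.cos(-1.32),r*np.sin(-1.32),z]
    q=ik(p,get_orientation())
    if q is not None: D.append((r,z,*q))
    else: print("none",r,z)
D=np.array(D)
def f(p):
    h,L1,L2,a=p[:4]; q2=D[:,3];q3=D[:,4]
    return np.r_[p[4]+L1*np.sin(q2)+L2*np.sin(q2+q3)-np.sqrt(D[:,0]**2-p[5]**2), h+L1*np.cos(q2)+L2*np.cos(q2+q3)-D[:,1]]
s=least_squares(f,[.2,.4,.4,0,0,0]); print(s.x.round(4),abs(s.fun).max())
for d in D[:6]: print(d.round(3))
```

```text
[[0.412, -0.911, -0.0], [-0.911, -0.412, 0.001], [-0.001, -0.0, -1.0]]
none 0.3 0.05
[-0.0273  0.3986  0.5664 -0.3016  0.0164  0.    ] 0.04788255726084523
[ 3.000e-01  2.000e-01 -1.704e+00 -7.290e-01  2.410e+00 -1.000e-03
  1.461e+00 -5.580e-01]
[ 3.000e-01  3.500e-01 -1.704e+00 -7.730e-01  2.168e+00 -1.000e-03
  1.747e+00 -5.580e-01]
[ 3.000e-01  5.000e-01 -1.704e+00 -7.000e-01  1.865e+00 -1.000e-03
  1.977e+00 -5.580e-01]
[ 3.000e-01  6.000e-01 -1.704e+00 -6.120e-01  1.632e+00 -1.000e-03
  2.122e+00 -5.590e-01]
[ 3.300e-01  5.000e-02 -1.668e+00 -3.180e-01  2.462e+00 -1.000e-03
  9.990e-01 -5.210e-01]
[ 3.300e-01  2.000e-01 -1.668e+00 -6.060e-01  2.345e+00 -1.000e-03
  1.404e+00 -5.220e-01]<stdin>:17: RuntimeWarning: invalid value encountered in sqrt
```

Run:
```python
from rig import *
import numpy as np
from scipy.spatial.transform import Rotation as Ro
from scipy.optimize import least_squares
D=[]
for r in (.3,.33,.36,.45,.55,.65,.8):
  for z in (.05,.2,.35,.5,.6):
    q=ik([r*np.cos(-1.32),r*np.sin(-1.32),z],get_orientation())
    if q is not None: D.append((r,z,*q))
D=np.array(D)
o=D[:,0]*np.sin(-1.32-D[:,2]); print(o.round(4)[[0,5,12,20,-1]])
def f(p):
    h,L1,L2,r0,c=p; q2=D[:,3];q3=D[:,4]
    return np.r_[r0+L1*np.sin(q2)+L2*np.sin(q2+q3+c)-D[:,0]*np.cos(-1.32-D[:,2]), h+L1*np.cos(q2)+L2*np.cos(q2+q3+c)-D[:,1]]
s=least_squares(f,[.0,.4,.4,0,0]); print(s.x.round(4),abs(s.fun).max())
h,L1,L2,r0,c=s.x
def down(yaw): return (Ro.from_euler('z',yaw)*Ro.from_euler('x',np.pi)).as_rotvec()
for p,y in (([.371,.201,.2],1.4),([.371,.201,.2],-1.75),([.551,.28,.05],0),([.551,.28,.05],np.pi),([.461,.283,.06],0),([.461,.283,.06],np.pi),([.54,.281,.06],0),([.54,.281,.06],np.pi)):
    q=ik(p,down(y)); print(p,y,None if q is None else (np.round(q,3),"elbow r,z rel",(r0+L1*np.sin(q[1])).round(3),(L1*np.cos(q[1])).round(3)))
```

```text
[0.1125 0.1125 0.1125 0.1125 0.1125]
[ 1.550e-02  4.198e-01  5.726e-01 -4.000e-04  1.159e-01] 6.817866768704661e-06
[0.371, 0.201, 0.2] 1.4 (array([ 0.226, -0.298,  2.141, -0.   ,  1.299, -1.174]), 'elbow r,z rel', np.float64(-0.124), np.float64(0.401))
[0.371, 0.201, 0.2] -1.75 (array([ 0.226, -0.298,  2.141,  0.   ,  1.299,  1.976]), 'elbow r,z rel', np.float64(-0.124), np.float64(0.401))
[0.551, 0.28, 0.05] 0 (array([ 0.287,  0.386,  1.737, -0.   ,  1.019,  0.287]), 'elbow r,z rel', np.float64(0.158), np.float64(0.389))
[0.551, 0.28, 0.05] 3.141592653589793 None
[0.461, 0.283, 0.06] 0 (array([ 0.341,  0.212,  1.935, -0.   ,  0.994,  0.341]), 'elbow r,z rel', np.float64(0.088), np.float64(0.41))
[0.461, 0.283, 0.06] 3.141592653589793 None
[0.54, 0.281, 0.06] 0 (array([ 0.294,  0.352,  1.76 , -0.   ,  1.03 ,  0.294]), 'elbow r,z rel', np.float64(0.144), np.float64(0.394))
[0.54, 0.281, 0.06] 3.141592653589793 None
```

```bash
cat >> h.py <<'E'
from scipy.spatial.transform import Rotation as Ro
def down(yaw): return (Ro.from_euler('z',yaw)*Ro.from_euler('x',np.pi)).as_rotvec()
def wcam(rig,name=None):
    p=np.array(rig.get_position()); Rt=Ro.from_rotvec(rig.get_orientation()).as_matrix()
    c=dict(rig.read_camera("wrist")); T=np.eye(4);T[:3,:3]=Rt;T[:3,3]=p
    W=np.linalg.inv(T@c["mount"]); c["R"]=W[:3,:3]; c["t"]=W[:3,3]
    if name: cv2.imwrite(f"pics/{name}.png",c["frame"]); np.savez(f"{name}.npz",**c)
    return c
E
python3 - <<'E'
import rig; from rig import *
from h import *
q0=np.array(get_joints())
A=np.array([-1.704,-.612,1.632,0,2.122,-.558])
movej([q0[0],*A[1:]]); print(get_time(),get_position())
B=A.copy(); B[0]=.226; B[5]=-1.17
movej(B); print(get_time(),get_position())
movep([.371,.201,.19],down(1.37)); print(get_time(),get_position(),get_width())
wcam(rig,"w1"); print(get_time())
E
```

```text
2.0333 [ 0.1781735  -0.24205672  0.59932414]
3.6833 [0.24618469 0.17169961 0.60007824]
5.2667 [0.37194307 0.20111501 0.1912824 ] 0.09395658217254564
5.3167
```

View pics/w1.png

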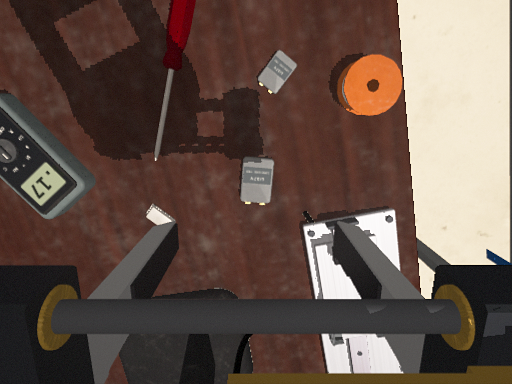

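The wrist view shows the large cell at (257,181) with its gold tabs pointing down at (257,204), which is +x. The small one is at (277,72). I measure the cell here.

Run:
```python
from h import *
c=load("w1.npz"); f=c["frame"]; 
cv2.imwrite("pics/w1c.png",cv2.resize(f[140:220,215:300],None,fx=7,fy=7,interpolation=cv2.INTER_CUBIC))
hsv=cv2.cvtColor(f,cv2.COLOR_BGR2HSV)
# sampled world-plane rectified image at z=.01, 0.5mm/px
s=.0005; x0,y0=.371,.201; n=100
xs=x0+(np.arange(2*n)-n)*s; ys=y0+(np.arange(2*n)-n)*s
X,Y=np.meshgrid(xs,ys,indexing='ij'); P=np.stack([X,Y,np.full_like(X,.010)],-1)@c["R"].T+c["t"]
uv=P@c["mtx"].T; u=(uv[...,0]/uv[...,2]).astype(np.float32); v=(uv[...,1]/uv[...,2]).astype(np.float32)
r=cv2.remap(f,u,v,cv2.INTER_LINEAR); h=cv2.cvtColor(r,cv2.COLOR_BGR2HSV)
m=((h[...,1]<60)&(h[...,2]>60)).astype(np.uint8)*255
m=cv2.morphologyEx(m,cv2.MORPH_CLOSE,np.ones((9,9)));m=cv2.morphologyEx(m,cv2.MORPH_OPEN,np.ones((9,9)))
cs,_=cv2.findContours(m,0,2); k=max(cs,key=cv2.contourArea)
R=cv2.minAreaRect(k); b=cv2.boxPoints(R)
print("center",xs[0]+R[0][1]*s,ys[0]+R[0][0]*s,"size",R[1][0]*s,R[1][1]*s); 
w=np.stack([xs[0]+b[:,1]*s,ys[0]+b[:,0]*s],1); e=[w[1]-w[0],w[2]-w[1]]; e=max(e,key=np.linalg.norm); print("long axis yaw",np.arctan2(e[1],e[0])%np.pi-np.pi)
cv2.polylines(r,[b.astype(int)],True,(0,0,255)); cv2.imwrite("pics/w1r.png",np.hstack([cv2.resize(r,None,fx=2,fy=2),cv2.cvtColor(cv2.resize(m,None,fx=2,fy=2),8)]))
print("depth cell",dep(c,257,170),"desk",dep(c,225,181))
t=load("top0.npz"); print("top reproj check", ray(t,298,228,.01))
```

```text
center 0.37370814895629884 0.20162895965576175 size 0.034565185546875 0.052223819732666016
long axis yaw -0.27416735455397934
depth cell [0.36269759 0.20448194 0.0094862 ] desk [ 3.69633051e-01  1.66416645e-01 -2.92649502e-04]
top reproj check [0.37149514 0.20143289 0.01      ]
```

View pics/w1r.png

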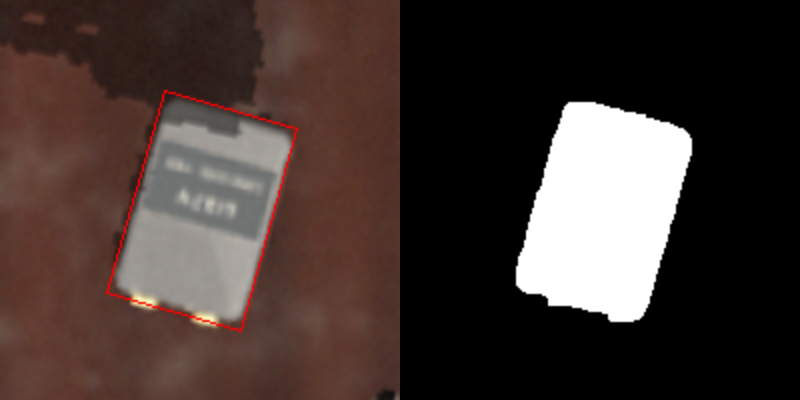

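Run:
```python
import rig; from rig import *
from h import *
set_gripper(.056)
o=down(np.pi/2-.272); x,y=.3743,.2015
movep([x,y,.07],o); print(get_position(),get_time())
print(move_l([x,y,.0245],velocity=.08,f_stop=6),get_position())
set_gripper(.02,force=15); print(get_width(),get_time(),get_ft_force())
move_l([x,y,.15],velocity=.2); print(get_width(),get_position(),get_time())
wcam(rig,"w2")
```

```text
[0.37484911 0.20162408 0.07064998] 6.6167
False [0.37486288 0.20164749 0.02504969]
0.03370518609811106 7.8083 [-0.02444859 -0.0858119   1.9736963 ]
0.03372332965077047 [0.37347051 0.20129565 0.14883085] 8.5833
```

View pics/w2.png

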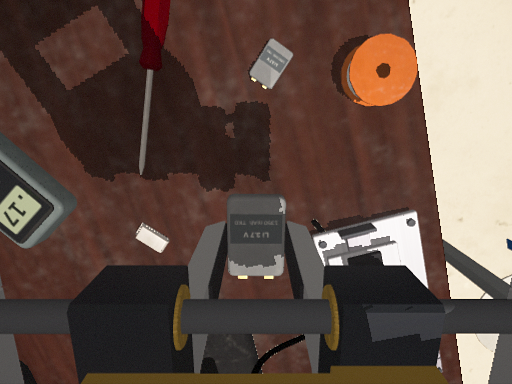

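The cell is held between the fingers at rows 196–275, tabs at row 277, width 33.7 mm. Next I measure its position in the tool frame.

Run:
```python
from h import *
c=load("w2.npz"); f=c["frame"]; M=np.linalg.inv(c["mount"]); K=c["mtx"]
s=.00025; xs=(np.arange(200)-100)*s; ys=(np.arange(280)-140)*s
out=[]
for z in (.015,.025):
    X,Y=np.meshgrid(xs,ys); P=np.stack([X,Y,np.full_like(X,z)],-1)@M[:3,:3].T+M[:3,3]; uv=P@K.T
    out.append(cv2.remap(f,(uv[...,0]/uv[...,2]).astype(np.float32),(uv[...,1]/uv[...,2]).astype(np.float32),1))
im=np.hstack(out); im=cv2.resize(im,None,fx=2,fy=2)
for k in range(0,560,40): cv2.line(im,(0,k),(8,k),(0,255,255),1)
cv2.imwrite("pics/w2r.png",im)
d=c["depth"]
for v in range(190,285,6): print(v,d[v,240],d[v,256],d[v,270])
```

```text
190 0.3160926 0.3153032 0.3149609
196 0.17961986 0.18083736 0.17986037
202 0.18002108 0.1790743 0.17922786
208 0.18039787 0.18059573 0.18074833
214 0.18061838 0.18143114 0.18253
220 0.1829147 0.18238755 0.1812769
226 0.18310247 0.18255462 0.18271613
232 0.18308291 0.1827423 0.18324848
238 0.18444481 0.18452473 0.1851291
244 0.18544936 0.1861376 0.1863029
250 0.18695992 0.1860319 0.18766053
256 0.18804754 0.18864061 0.18812975
262 0.18867038 0.1871008 0.19045694
268 0.18991102 0.18908268 0.18950488
274 0.19066267 0.18977329 0.18973443
280 0.3393007 0.3406969 0.34025714
```

View pics/w2r.png

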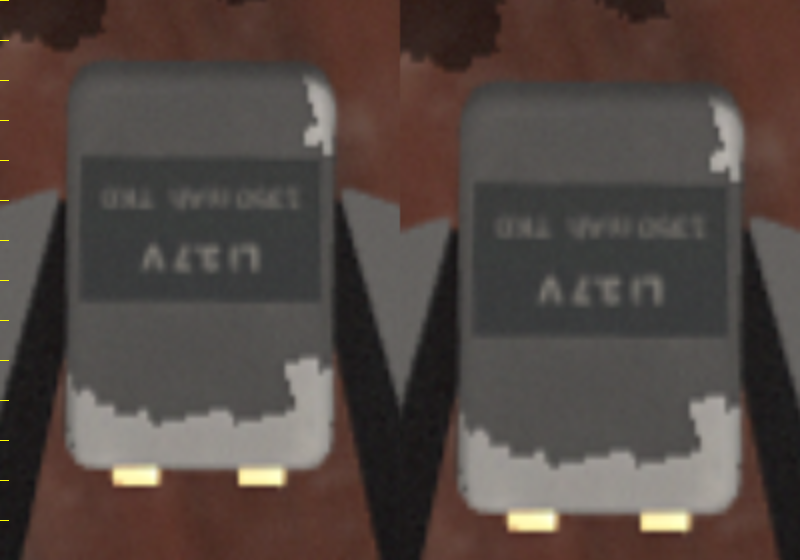

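Run:
```python
import rig; from rig import *
from h import *
move_l([.40,.24,.26],velocity=.25)
movep([.53,.285,.28],down(-.03)); print(get_position(),get_time(),get_width())
wcam(rig,"w3")
```

```text
[0.52929945 0.28459314 0.27887924] 10.475 0.0334039673672073
```

View pics/w3.png

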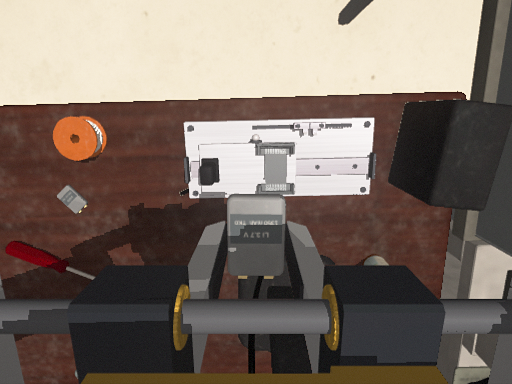

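The wrist view shows the pocket at (275,170), the handle at (208,171), the ball at (255,139), and the index block with its notch near (308,128). I rectify it at the right heights.

```bash
cat >> h.py <<'E'
def rect(c,x0,x1,y0,y1,z,s):
    # image: columns +x, rows -y (y up)
    xs=np.arange(x0,x1,s); ys=np.arange(y1,y0,-s); X,Y=np.meshgrid(xs,ys)
    P=np.stack([X,Y,np.full_like(X,z)],-1)@c["R"].T+c["t"]; uv=P@c["mtx"].T
    return cv2.remap(c["frame"],(uv[...,0]/uv[...,2]).astype(np.float32),(uv[...,1]/uv[...,2]).astype(np.float32),cv2.INTER_CUBIC)
E
python3 - <<'E'
from h import *
c=load("w3.npz")
def show(z,y0,y1,x0=.42,x1=.62,s=.00025,n="a"):
    r=rect(c,x0,x1,y0,y1,z,s)
    for k in range(0,r.shape[1],40): cv2.line(r,(k,0),(k,8),(0,0,255),1)
    for k in range(0,r.shape[0],40): cv2.line(r,(0,k),(8,k),(0,0,255),1)
    return r
a=show(.037,.235,.345); cv2.imwrite("pics/w3a.png",a)
b=show(.024,.29,.36,.49,.64); b2=show(.064,.25,.31,.42,.52)
cv2.imwrite("pics/w3b.png",np.vstack([b,np.pad(b2,((0,0),(0,b.shape[1]-b2.shape[1]),(0,0)))]))
E
```

```text
(no output)
```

View pics/w3a.png

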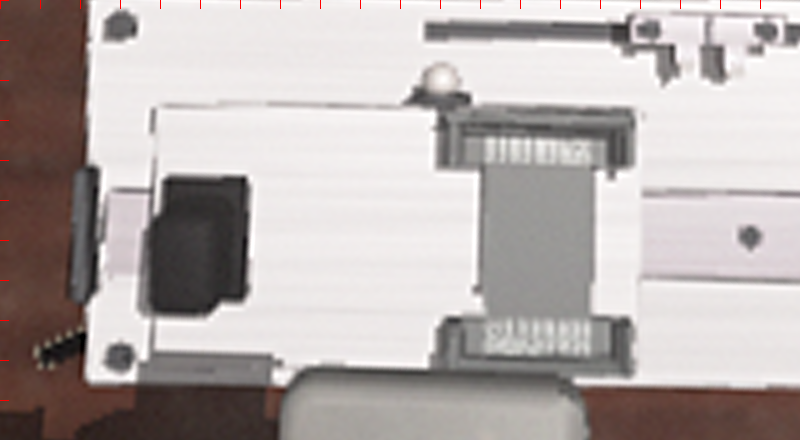

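View pics/w3b.png

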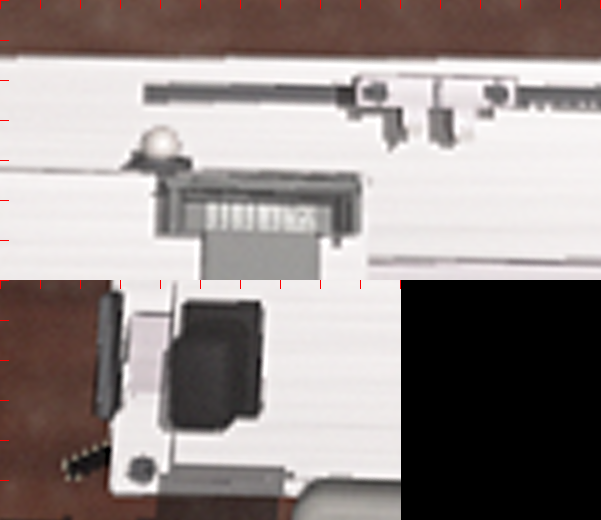

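Run:
```python
from h import *
t=load("top0.npz")
for n,p in (("TL",(33,55)),("TR",(235,52)),("BL",(40,537)),("BR",(248,532))):
    print(n,ray(t,p[0]/4+215,p[1]/4+65,.012).round(4))
c=load("w3.npz"); 
a=rect(c,.40,.70,.235,.36,.012,.0004); cv2.imwrite("pics/w3d.png",a)
r=rect(c,.51,.60,.24,.33,.036,.00015); cv2.imwrite("pics/w3e.png",r)
r=rect(t,.51,.60,.24,.33,.036,.00015); cv2.imwrite("pics/t0e.png",r)
cv2.imwrite("pics/cmp.png",cv2.resize(np.hstack([cv2.imread("pics/w3e.png"),r]),(800,400)))
```

```text
TL [0.6835 0.3443 0.012 ]
TR [0.6822 0.2398 0.012 ]
BL [0.433  0.3458 0.012 ]
BR [0.4326 0.2414 0.012 ]
```

View pics/cmp.png

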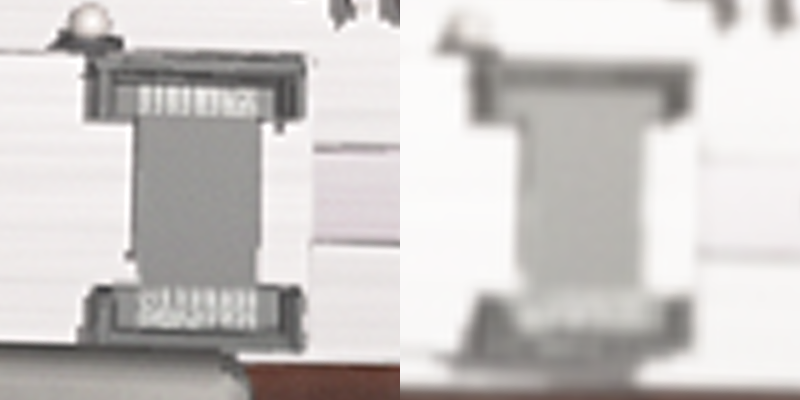

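View pics/w3d.png

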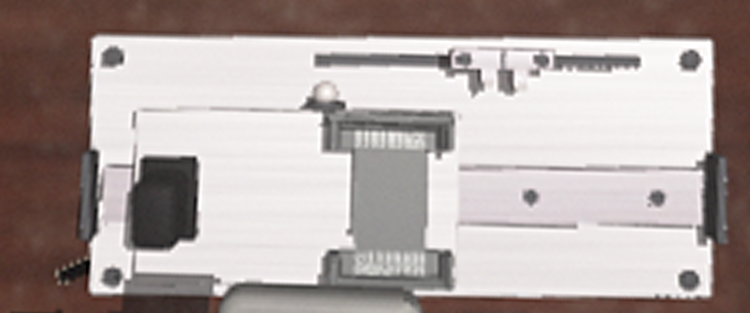

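Run:
```python
import rig; from rig import *
from h import *
o=down(-.005); 
movep([.5535,.2838,.14],o)
move_l([.5535,.2838,.082],velocity=.1); sleep(.2)
print(get_position(),Ro.from_rotvec(get_orientation()).as_matrix()[:2,0],get_time(),get_width(),get_ft_force())
c=wcam(rig,"w4")
cv2.imwrite("pics/w4c.png",cv2.resize(c["frame"][120:300,130:390],None,fx=3,fy=3,interpolation=cv2.INTER_CUBIC))
```

```text
[0.55406931 0.28399086 0.08290248] [ 0.99998654 -0.00497024] 12.0833 0.03375260918185042 [0.01595428 0.33005294 0.39683591]
```

View pics/w4c.png

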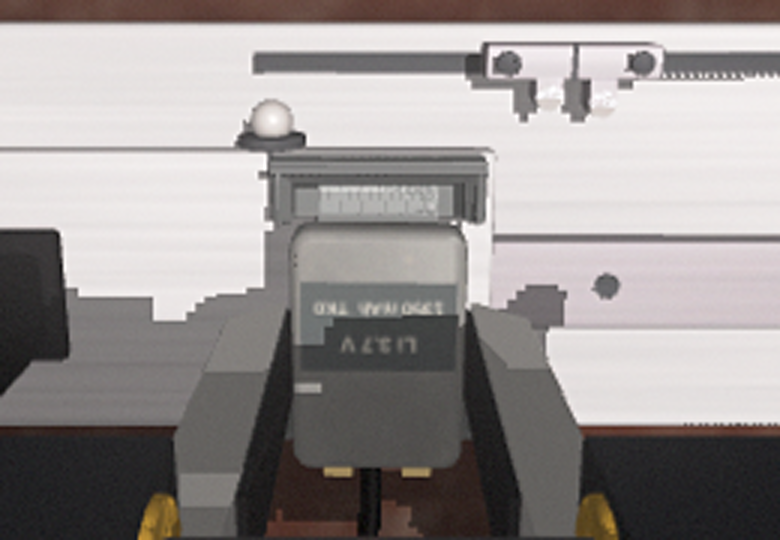

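Run:
```python
from h import *
c=load("w4.npz")
print("cell +y end top edge",ray(c,256,120+225/3,.0679)[1], "tab end -y:",ray(c,256,120+468/3,.0679)[1],"L/R",ray(c,130+293/3,200,.0679)[0],ray(c,130+466/3,200,.0679)[0])
for r in (150,158,168,177,187,217): print(r,[ (z,ray(c,256,120+r/3,z)[1].round(4)) for z in (.025,.029,.036)])
print("outer x",[ray(c,130+u/3,180,.036)[0].round(4) for u in (267,275,290,460,484,492)])
d=c["depth"]
for v in range(166,196,2): print(v,dep(c,250,v).round(4)[1:], dep(c,225,v).round(4)[1:])
```

```text
cell +y end top edge 0.31084213809101574 tab end -y: 0.260352298575099 L/R 0.538908451097455 0.5714641173582734
150 [(0.025, np.float64(0.3172)), (0.029, np.float64(0.3179)), (0.036, np.float64(0.3192))]
158 [(0.025, np.float64(0.3153)), (0.029, np.float64(0.3161)), (0.036, np.float64(0.3175))]
168 [(0.025, np.float64(0.313)), (0.029, np.float64(0.3138)), (0.036, np.float64(0.3152))]
177 [(0.025, np.float64(0.3109)), (0.029, np.float64(0.3117)), (0.036, np.float64(0.3132))]
187 [(0.025, np.float64(0.3085)), (0.029, np.float64(0.3094)), (0.036, np.float64(0.311))]
217 [(0.025, np.float64(0.3013)), (0.029, np.float64(0.3024)), (0.036, np.float64(0.3042))]
outer x [np.float64(0.5307), np.float64(0.5324), np.float64(0.5357), np.float64(0.573), np.float64(0.5783), np.float64(0.58)]
166 [0.3177 0.0114] [0.3201 0.0249]
168 [0.3163 0.012 ] [0.3191 0.0273]
170 [0.3172 0.0248] [0.3175 0.0262]
172 [0.3167 0.0298] [0.3168 0.0295]
174 [0.316  0.0333] [0.3163 0.034 ]
176 [0.3155 0.0371] [0.3155 0.0366]
178 [0.3142 0.0374] [0.3138 0.035 ]
180 [0.3126 0.0359] [0.3125 0.0352]
182 [0.3099 0.0299] [0.3113 0.0359]
184 [0.3085 0.0298] [0.31   0.0364]
186 [0.3071 0.0301] [0.3084 0.0352]
188 [0.3054 0.029 ] [0.3072 0.036 ]
190 [0.3044 0.0306] [0.3058 0.0358]
192 [0.3029 0.0301] [0.3044 0.0355]
194 [0.3098 0.0615] [0.3031 0.036 ]
```

Seen from above, the cell is centred over the pocket in x. In y it should go about 1 mm to the right. I lower it with a force stop.

Run:
```python
import rig; from rig import *
from h import *
move_l([.5535,.2828,.072],velocity=.05)
print(get_position())
print(move_l([.5535,.2828,.0525],velocity=.03,f_stop=4)); print(get_position(),get_ft_force(),get_time(),get_width())
c=wcam(rig,"w5")
cv2.imwrite("pics/w5c.png",cv2.resize(c["frame"][120:300,130:390],None,fx=3,fy=3,interpolation=cv2.INTER_CUBIC))
```

```text
[0.55299061 0.28260761 0.07121327]
True
[0.5533766  0.28269487 0.05357105] [0.41941326 0.05265615 2.6376755 ] 13.075 0.033524239064553076
```

View pics/w5c.png

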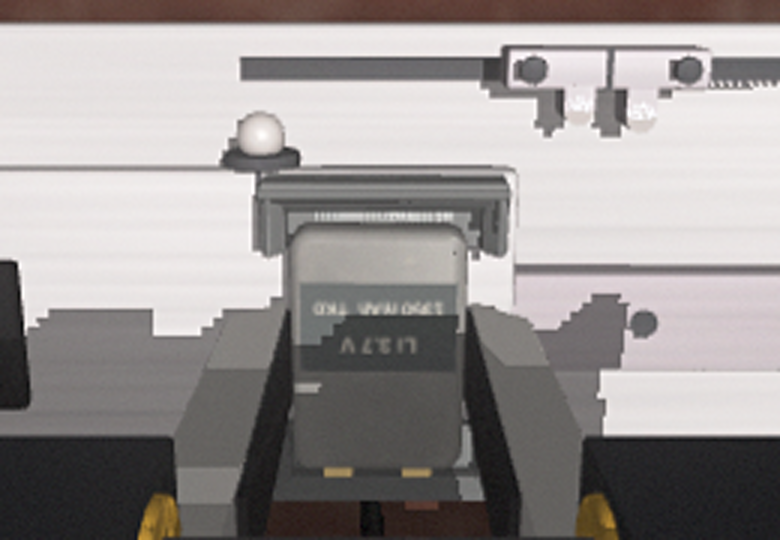

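The cell is between the walls, and contact came at TCP z = 0.0536 (the expected seated height is 0.054). I release, lift and check.

Run:
```python
import rig; from rig import *
from h import *
set_gripper(.052); sleep(.35)
p=get_position(); print(p,get_ft_force(),get_width())
move_l([.5535,.2828,.12],velocity=.12)
move_l([.50,.2828,.20],velocity=.25); sleep(.1)
print(get_position(),get_time())
c=wcam(rig,"w6")
for z in (.0385,.037): pass
r=rect(c,.42,.62,.24,.35,.039,.00025); cv2.imwrite("pics/w6c.png",r)
for u,v in ((.554,.30),(.554,.285),(.554,.27),(.545,.285),(.565,.285)):
    P=c["mtx"]@(c["R"]@np.array([u,v,.039])+c["t"]); P/=P[2]; print(P[:2].round(),dep(c,P[0],P[1]).round(4))
```

```text
[0.55257686 0.28254431 0.05308316] [-0.39421648  0.32446335  0.23557539] 0.051943812910026636
[0.49947077 0.28225919 0.1975478 ] 15.325
[310. 166.] [0.554  0.3    0.0392]
[310. 181.] [0.5539 0.2851 0.0393]
[309. 195.] [0.554 0.27  0.039]
[301. 181.] [0.5448 0.2853 0.0403]
[320. 181.] [0.5651 0.2849 0.0387]
```

View pics/w6.png

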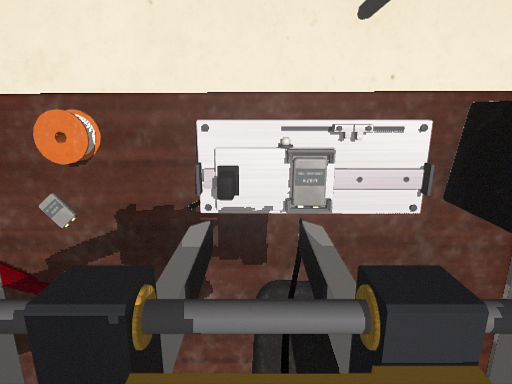

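View pics/w6c.png

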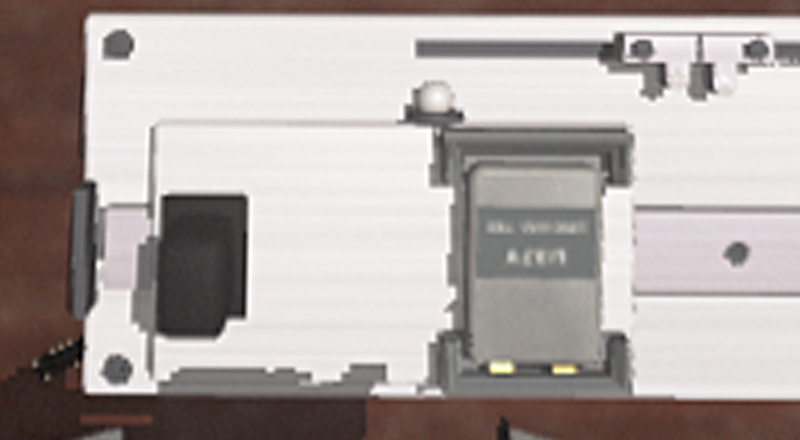

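The cell lies flat with its top at 0.039, inside the walls. Next I measure the ball to notch distance and the handle.

Run:
```python
from h import *
c4,c5,c6=load("w4.npz"),load("w5.npz"),load("w6.npz")
def cr(u,v): return 130+u/3,120+v/3
for c,b,l,r1,r2 in ((c4,(271,118),(577,60),(550,97),(602,98)),(c5,(261,134),(610,65),(580,105),(643,110))):
    B=ray(c,*cr(*b),.0195); L=ray(c,*cr(*l),.024)
    print("ball",B.round(4),"line",L.round(4),"ridges",ray(c,*cr(*r1),.022).round(4),ray(c,*cr(*r2),.022).round(4),"d",(L-B)[0].round(4))
f=c6["frame"]; cv2.imwrite("pics/w6n.png",cv2.resize(f[110:220,200:390],None,fx=4,fy=4,interpolation=cv2.INTER_CUBIC))
r=rect(c6,.44,.50,.25,.32,.064,.0001); cv2.imwrite("pics/w6h.png",r)
d=c6["depth"]
P=[dep(c6,u,v) for u in range(210,245) for v in range(160,205)]
P=np.array([p for p in P if .060<p[2]<.068]); print("handle top",np.median(P,0),P.min(0),P.max(0),len(P))
```

```text
ball [0.5302 0.3239 0.0195] line [0.5999 0.3374 0.024 ] ridges [0.5946 0.3288 0.022 ] [0.6065 0.3285 0.022 ] d 0.0698
ball [0.5305 0.3237 0.0195] line [0.5995 0.3377 0.024 ] ridges [0.5945 0.3296 0.022 ] [0.607  0.3286 0.022 ] d 0.069
handle top [0.47029725 0.28421696 0.06399031] [0.46218346 0.27152303 0.06008407] [0.47792483 0.29535944 0.06631947] 408
```

View pics/w6n.png

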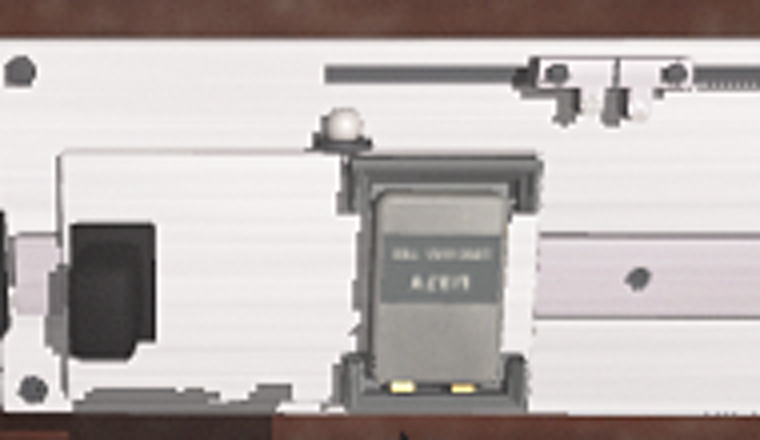

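View pics/w6h.png

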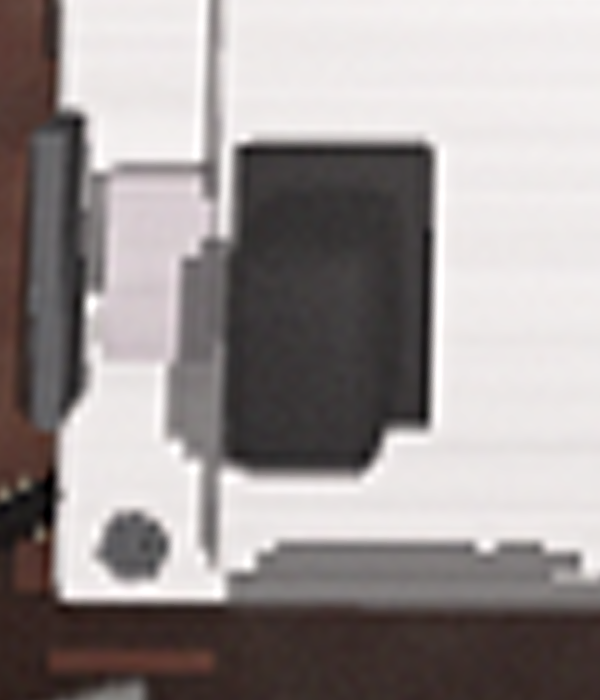

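Run:
```python
import rig; from rig import *
from h import *
o=down(-.005)
movep([.469,.283,.13],o)
move_l([.469,.283,.090],velocity=.15); sleep(.1); print(get_position())
print(move_l([.469,.283,.0565],velocity=.06,f_stop=6),get_position())
set_gripper(.010,force=30); sleep(.2); print(get_width(),get_position(),get_ft_force(),get_time())
c=wcam(rig,"w7")
```

```text
[0.47062793 0.28348544 0.09193646]
False [0.46906445 0.28303132 0.05643021]
0.015766788870991495 [0.46910951 0.28303476 0.0566205 ] [-0.30186296  0.08561603  1.14622138] 17.8583
```

View pics/w7.png

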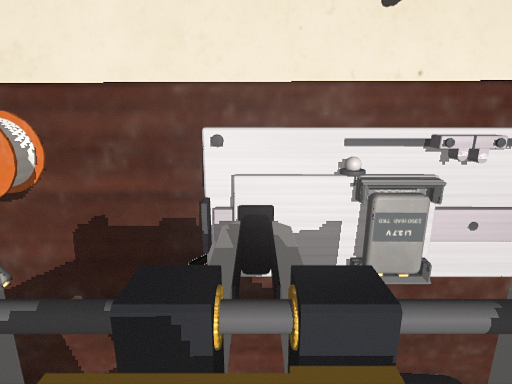

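The handle is gripped at 15.8 mm. I slide to about 12 mm short of the notch, then step in while reading the force.

Run:
```python
import rig; from rig import *
from h import *
c=load("w7.npz"); B=ray(c,354,163,.0195);L=ray(c,474,143,.024); print("d7",(L-B).round(4))
p=np.array(get_position()); np.save("p0.npy",p)
print(move_l([p[0]+.054,p[1]-.0003,p[2]],velocity=.06,f_stop=12)); sleep(.2)
print(get_position()-p,get_ft_force(),get_time(),get_width())
c=wcam(rig,"w8")
cv2.imwrite("pics/w8c.png",cv2.resize(c["frame"][110:290,240:500],None,fx=3,fy=3,interpolation=cv2.INTER_CUBIC))
```

```text
d7 [0.069  0.0124 0.0045]
False
[ 5.38844704e-02 -3.11797412e-04 -7.31648915e-06] [ 0.79100602 -0.32633094  0.23783337] 19.1583 0.01586219367530922
```

View pics/w8c.png

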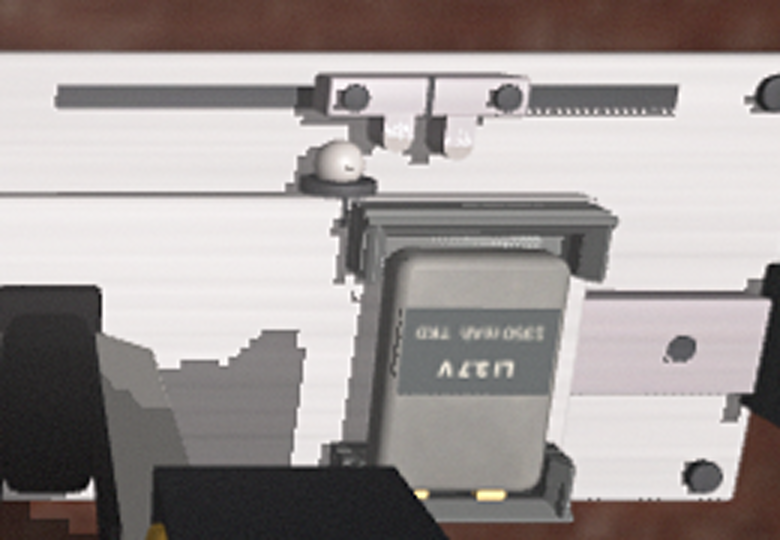

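Run:
```python
import rig; from rig import *
from h import *
c=load("w8.npz"); g=lambda u,v:(240+u/3,110+v/3)
B=ray(c,*g(340,160),.0195);print("d line",(ray(c,*g(432,95),.024)-B).round(4),"ridges",(ray(c,*g(398,133),.022)-B)[0],(ray(c,*g(460,138),.022)-B)[0])
p0=np.load("p0.npy"); p=np.array(get_position()); base=p.copy()
for k in range(1,13):
    t=p0[0]+.054+.001*k
    move_l([t,p0[1]-.0003,p0[2]],velocity=.03); sleep(.06)
    F=get_ft_force(); q=get_position()
    print(k,((q-p0)*1e3).round(2),np.round(F,2))
    if k>=6 and F[0]>3: print("sign?",); 
    if q[0]-p0[0]>.0665: break
print(get_time())
wcam(rig,"w9")
```

```text
d line [0.0159 0.0136 0.0045] ridges 0.010536005713823626 0.02316794094892105
1 [ 5.483e+01 -3.300e-01  1.000e-02] [-0.93 -0.99  2.26]
2 [ 5.605e+01 -3.400e-01  2.000e-02] [-0.94 -0.73  3.54]
3 [ 5.713e+01 -3.200e-01  3.000e-02] [-0.54 -1.2   2.46]
4 [58.11 -0.34  0.  ] [-0.18 -0.77  1.96]
5 [58.94 -0.35  0.  ] [-1.11 -0.7   3.63]
6 [59.46 -0.32  0.  ] [-4.8  -1.32  5.55]
7 [ 5.991e+01 -3.400e-01  1.000e-02] [-6.81 -1.39  7.19]
8 [ 6.011e+01 -3.500e-01 -3.000e-02] [-9.85 -2.41 10.11]
9 [ 6.183e+01 -3.800e-01 -2.000e-02] [-6.29 -3.39  7.11]
10 [ 6.373e+01 -3.700e-01 -2.000e-02] [-2.87 -1.41  5.27]
11 [ 6.53e+01 -3.70e-01 -1.00e-02] [-0.37 -2.3   2.98]
12 [ 6.656e+01 -3.800e-01 -2.000e-02] [ 1.85 -2.17  1.26]
22.9083
```

Run:
```python
import rig; from rig import *
from h import *
p0=np.load("p0.npy")
for t in (67,68,69,69.7):
    move_l([p0[0]+t*1e-3,p0[1]-.00035,p0[2]],velocity=.03); sleep(.15)
    F=get_ft_force(); q=get_position(); print(t,((q-p0)*1e3).round(2),np.round(F,2))
    if q[0]-p0[0]>.0708: break
sleep(.3);F=get_ft_force(); q=get_position(); print(((q-p0)*1e3).round(2),np.round(F,2),get_width(),get_time())
c=wcam(rig,"w10")
cv2.imwrite("pics/w10c.png",cv2.resize(c["frame"][110:290,240:500],None,fx=3,fy=3,interpolation=cv2.INTER_CUBIC))
```

```text
67 [67.22 -0.36  0.  ] [ 2.18 -2.31  0.48]
68 [ 6.825e+01 -3.600e-01  1.000e-02] [ 3.   -1.92  1.42]
69 [ 6.882e+01 -3.600e-01 -1.000e-02] [-0.64 -2.33  2.29]
69.7 [ 6.959e+01 -3.600e-01 -2.000e-02] [-0.79 -2.57  2.67]
[69.66 -0.36  0.  ] [-1.14 -2.39  3.78] 0.015528955640705075 24.8583
```

View pics/w10c.png

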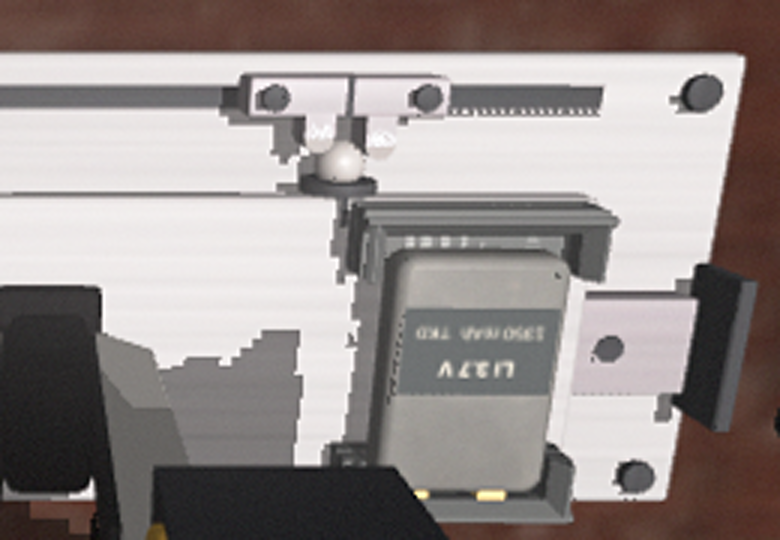

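Run:
```python
from h import *
c=load("w10.npz"); g=lambda u,v:(240+u/3,110+v/3)
B=ray(c,*g(341,160),.0195)
print("line-ball", (ray(c,*g(350,93),.024)-B)[0], "ridges",(ray(c,*g(321,135),.022)-B)[0],(ray(c,*g(382,138),.022)-B)[0])
f=c["frame"]; cv2.imwrite("pics/w10z.png",cv2.resize(f[130:175,310:400],None,fx=8,fy=8,interpolation=cv2.INTER_CUBIC))
r=rect(c,.57,.63,.31,.35,.022,.0001); cv2.imwrite("pics/w10r.png",r)
```

```text
line-ball -0.0006039637585545377 ridges -0.005193967430825341 0.007183707298569875
```

View pics/w10z.png

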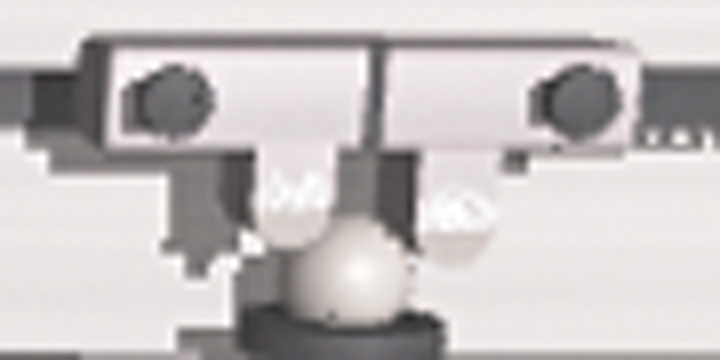

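The ball sits between the two ridges. By the image it is between -0.3 and +0.6 mm of the notch, and the force is back to plain drag. One last check of the cell before handing in.

Run:
```python
import rig; from rig import *
from h import *
c=load("w10.npz"); g=lambda u,v:(240+u/3,110+v/3)
for uv in ((430,280),(530,280),(480,350),(410,460),(520,460)): print(dep(c,*g(*uv)).round(4))
# cell corners at z=.039 / frame outer at .036
print("cell +y edge",ray(c,*g(480,252),.039)[:2],"L,R",ray(c,*g(395,300),.039)[0],ray(c,*g(568,300),.039)[0])
print(get_position()-np.load("p0.npy"),get_width(),get_ft_force(),get_time())
job_done()
print(get_time())
```

```text
[0.6126 0.3036 0.0392]
[0.6319 0.3034 0.0389]
[0.6232 0.2897 0.0403]
[0.6126 0.2655 0.0385]
[0.6341 0.266  0.0398]
cell +y edge [0.62170167 0.30904278] L,R 0.6063842927696768 0.6397126874318221
[ 6.96365091e-02 -3.60222463e-04 -5.34251002e-06] 0.01589208322623871 [-1.5145361  -1.83116922  2.99476102] 24.9083
the job is handed in; nothing more can be done
the job is handed in; nothing more can be done
```

I laid the larger cell in the carriage's pocket and let go. I then slid the carriage 69.6 mm by its handle to the notch and handed the job in at about 25 s, still gripping the handle. The interface gives no verdict, so success rests on the checks below.

- **Cell:** It lies flat in the pocket. Its top is at 38.5–40.3 mm above the desk, against 39 mm expected.
- **Notch:** The push peaked at about 10 N, then the ball pulled in and the force dropped to about -1 N, roughly the slide's drag. The last picture puts the ball 0.3 mm short of the notch by the ridges, or 0.6 mm past it by the index line. The two disagree slightly, but both are inside the 2 mm limit.
- **Grip:** The fingers hold the handle at 15.9 mm with a 30 N grip setting. I did not measure the finger contact force directly.
- **Disagreements and gaps:**
  - The top and wrist cameras differed by 2–3 mm in x. I relied on the wrist camera and on feel.
  - I did not take a closing picture of the rest of the desk. I saw no sign of contact with anything else.

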